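# Drop the rammer on the core slice

## Task

Make one drop test on the stand that holds the wide core slice: lift its rammer straight up by the T-handle, tooth by tooth past the sprung pawl, until it hangs on its highest tooth, and let go of the handle. Then press the pawl's tail pad down until the rammer has dropped all the way onto the slice, and let the pawl spring back. Leave the other stand, which holds a small stone, alone.

Things in the scene. Friction and masses are not known exactly. Their poses are not given: they have to be found in the camera images.
- slice_stand: The stand to be used: grey base 170x130x12 mm, carrying a wide core slice (disc 99 mm across, 26 mm high) under an upright toothed steel rod, the rammer. Origin under the rod's axis, on the table. x points to its back, where a column stands 80 mm behind the rod; y to the pawl's side; z up. Column and guide plates end 170 mm above the table.
- slice_stand_handle (a point): Centre of this stand's black T-handle on top of the rammer's rod: a level round bar 14 mm thick and 50 mm long, lying along the stand's y, on a rod 14 mm thick. 212 mm above the table while the rammer is down; rises with it. Axes as the stand's.
- slice_stand_rammer (a joint): Height of this stand's rammer in m: 0 resting on the slice (its start), stop at 0.066. Slides straight up, weighs about 0.6 kg, falls when nothing holds it. The pawl holds it at about 0.014, 0.028, 0.042 and, highest tooth, 0.056: to hang it there lift it a few mm past (0.059 to 0.064) and let go.
- slice_stand_pad (a point): Middle of the upper face of the black thumb pad (26 mm along x, 32 mm along y, 6 mm thick) on this stand's pawl tail: 110 mm to the +y side of the rod, 150 mm above the table at rest, only the table beneath it. Axes as the stand's at rest; moves with the pawl.
- slice_stand_pawl (a joint): Pawl angle in rad: 0 sprung in against the rod, 0.35 at its stop. Pressing the pad lifts the pawl: 8 mm down per 0.1 rad, up to 7 N while loaded, then 2 to 3 N. The teeth are free from about 0.12 rad (pad 10 mm down). Hold the pad 15 to 24 mm down for half a second and the rammer falls all the way; let go early and the pawl catches the next tooth. Springs back by itself.
- stone_stand_rammer (a joint): Height in m of the rammer of the other, equal stand, which holds a small stone (about 35 mm) in place of the slice; 0 down. To be left alone.
- stone_stand_pawl (a joint): Pawl angle in rad of the stone's stand; 0 at rest. To be left alone.
- stone_stand_handle (a point): Centre of the T-handle of the stone's stand (same build and axes).

How it is judged:
On the way, in this order (a step that is already met when the one before it is completed fails the run):
1. the rammer over the slice hangs on its highest tooth, the handle let go (value of joint slice_stand_rammer above 0.051 m and contact force between each of the fingers, the arm and slice_stand_rammer below 0.3 N), for 0.3 s.
2. the pawl is lifted by its tail (value of joint slice_stand_pawl above 0.07 rad), for 0.05 s.
At the end, for the whole second after the job is handed in: The rammer of the slice's stand is down on the slice (within 4 mm), its pawl has sprung back (within 0.05 rad of rest), and the stone's stand is as it was (rammer within 5 mm, pawl within 0.05 rad) (value of joint slice_stand_rammer below 0.004 m and value of joint each of slice_stand_pawl, stone_stand_pawl below 0.05 rad and value of joint stone_stand_rammer below 0.005 m); the robot touches nothing.
It fails at once if the stone's stand is worked: its rammer raised or its pawl pressed (value of joint stone_stand_rammer above 0.01 m or value of joint stone_stand_pawl above 0.12 rad).
It also fails if it takes over 42 s, if anything falls off the work surface, if the arm or the gripper's body presses on something with over 40 N, if the wrist force passes 120 N, or if a joint passes its speed limit or range.

## Robot

A 6-joint arm with a two-finger parallel gripper is mounted at the origin on a cart in front of the work surface, level with it; the furniture and walls round the work are solid. World frame = base frame: x ahead of the robot, y to its left, z up, the work surface at z = 0. Lengths are in m, angles in rad, forces in N, time in s.
With the tool pointing down it reaches from about 0.25 to 0.775 m from the base axis. Payload 4 kg.
Tool frame: the origin (TCP) lies at the very end of the fingers, on their centre line; the grasp point (between the pads) lies 19 mm behind it (manip.hold_point_z is the distance from the TCP to the grasp point, in m); z points along the fingers, x is the direction in which the jaws open and shut, and the axes are right-handed (so a half turn about z gives the same grasp; the last joint's range is limited). The gripper opens to 94 mm and grips with 3 to 60 N. Pads are 16 mm wide; open, the fingers measure 119 mm over their backs; the gripper's body (75 mm by 177 mm) begins 78 mm behind the grasp point.
Start: joints at [-1.31, 0.087, 1.371, -0, 1.684, -0.103], TCP at [0.196, -0.514, 0.206] pointing down, gripper open.
Joint ranges: [-3.1, 3.1], [-0.76, 2.03], [0.27, 2.55], [-1.08, 4.22], [0.17, 2.65], [-2.57, 2.57]. Speed limits (rad/s): [2.79, 2.79, 3.14, 3.14, 3.14, 3.14].

## Interface

Orientations are given as a unit quaternion [w, x, y, z].
In Python, from rig import manip, get_image, camera_model, workorder gives the robot as it stands. The module is installed in compiled form; this text tells all that it offers.
- The arm moves only by the tool drive_tool, never from a script. Its argument "moves" is a list of rows, each a list of 5 numbers: the finger opening in cm, from 0 to 9.4, then the shift along the world's x, y, z in cm, then the turn about the world's z in degrees. A call has 1 to 20 rows; each row shifts and turns the commanded pose from where the row before left it; what a row does not reach is not made up. A row lasts 1/10 s, in which the tool goes at most 50 mm and 8.59 degrees, less where a joint would pass 70% of its speed; a pose out of reach is approached as far as the arm can. A call with a gripper value outside its range is refused whole. The fingers move at their own pace and stop on an object; "squeeze" is the grip in N (left out, the last holds). Time passes only in rows, so rows that do not move let the fingers close. It gives the time, the measured TCP pose, the force and the opening at its end, in the units of the state.
- manip.get_state(): the state, without advancing time (a new reading comes with each control period).
- get_image(name): name is "scene" or "top"; returns the picture (384x512x3 uint8, red, green, blue); there is no depth.
- camera_model(name): a dict with "intrinsics" (3x3 intrinsics, pixels), "R" (3x3) and "t" (3): a world point X has camera coordinates R X + t. Camera axes: x right, y down, z forward; pixel columns grow to the right and rows downward; lengths in m; the calibration is good to about 2 mm. A picture is of the moment at which its call begins. camera_model takes no time and is no camera call.
- workorder.sign_off(): hands the job in, once; it reports no verdict.
The state is a dict: "clock": time; "joint_pos": joint angles; "dq": joint speeds; "tau": joint torques, N m; "ee_pos": TCP position; "tcp_rot": TCP orientation; "force": force on the tool from outside, world axes, zero at the start; "moment": the same for the moment, N m; "grip_width": finger opening in m.
Only numpy, scipy, OpenCV 4.12 (cv2) and the standard library are available. Lean on these libraries where they do the work, as an engineer would, in place of code of your own. Each camera call takes 0.05 s, during which the arm holds its last target.

## Working session

There is one attempt and no reset: what is moved stays moved. The work goes in short steps, Python scripts to look and compute and a tool call to move; the robot and the scene stay as the last step left them, time stands still between calls to the robot, and variables do not carry over. Pictures are saved under pics/ and viewed, and the job is handed in when it is done.

Besides the shell and the picture viewer there is one more tool, called after "Request:" by a JSON object that holds its "op" and its "data". drive_tool: Moves the arm, as the interface text tells. Its arguments: {"type":"object","properties":{"moves":{"type":"array","items":{"type":"array","items":{"type":"number"}}},"squeeze":{"type":"number"}},"required":["moves"]}

```bash
mkdir -p pics; python3 - <<'E'
from rig import manip, get_image, camera_model
import cv2,numpy as np
for n in("scene","top"):
    im=get_image(n); cv2.imwrite(f"pics/{n}0.png",cv2.cvtColor(im,cv2.COLOR_RGB2BGR))
    c=camera_model(n); print(n,np.round(c["intrinsics"],1).tolist(),np.round(c["R"],3).tolist(),np.round(c["t"],3).tolist())
print(manip.get_state())
E
```

```text
scene [[425.4, 0.0, 251.6], [0.0, 425.4, 192.3], [0.0, 0.0, 1.0]] [[-0.817, -0.577, 0.008], [-0.232, 0.315, -0.92], [0.529, -0.753, -0.391]] [0.428, 0.287, 0.794]
top [[361.2, 0.0, 258.4], [0.0, 361.2, 191.4], [0.0, 0.0, 1.0]] [[0.005, -1.0, -0.002], [-0.996, -0.005, -0.084], [0.084, 0.002, -0.996]] [-0.01, 0.577, 0.961]
{'clock': 0.1, 'joint_pos': array([-1.31010767e+00,  8.78684164e-02,  1.37207269e+00, -1.18563159e-05,
        1.68361356e+00, -1.03084221e-01]), 'dq': array([-0.00044952, -0.00264852, -0.0044857 , -0.00256426, -0.00062829,
       -0.00118625]), 'tau': array([ 2.09675185e-03, -3.41253054e+01, -3.03299797e+01,  7.21267099e-02,
        3.04329861e-02, -1.01215014e-04]), 'ee_pos': array([ 0.19556417, -0.5135316 ,  0.2044436 ]), 'tcp_rot': array([-6.32434985e-04,  8.23346890e-01, -5.67537608e-01, -7.49953562e-04]), 'force': array([-0.11411725,  0.04321103, -0.06010262]), 'moment': array([-0.01809733, -0.00957771,  0.00503827]), 'grip_width': 0.09392798823571677}
```

View pics/scene0.png

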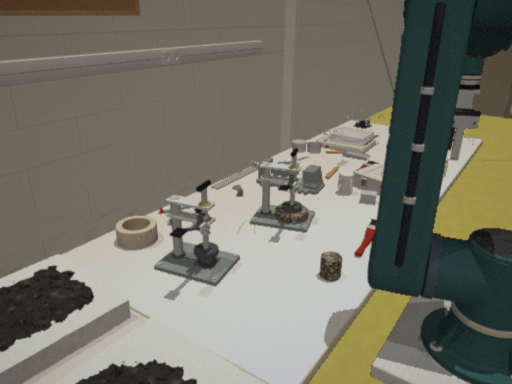

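View pics/top0.png

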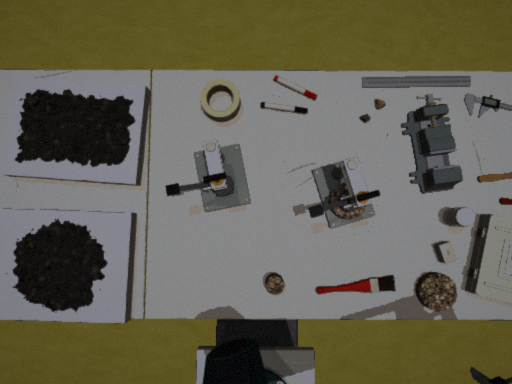

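The top view shows two stands. The one at about (343,195) carries the wide brown slice, and the one at about (222,178) holds the small stone. I'll zoom in on both.

```bash
python3 - <<'E'
import cv2,numpy as np
a=cv2.imread("pics/top0.png")[140:245,285:405]; a=cv2.resize(a,None,fx=5,fy=5,interpolation=cv2.INTER_CUBIC); a=cv2.convertScaleAbs(a,alpha=1.5,beta=20)
cv2.imwrite("pics/topz.png",a)
a=cv2.imread("pics/scene0.png")[140:240,235:335]; a=cv2.resize(a,None,fx=6,fy=6,interpolation=cv2.INTER_CUBIC); a=cv2.convertScaleAbs(a,alpha=1.5,beta=20)
cv2.imwrite("pics/scenez.png",a)
E
```

```text
(no output)
```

View pics/topz.png

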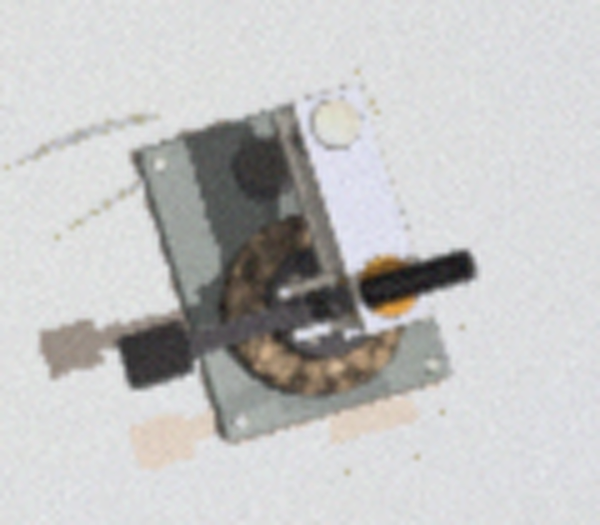

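View pics/scenez.png

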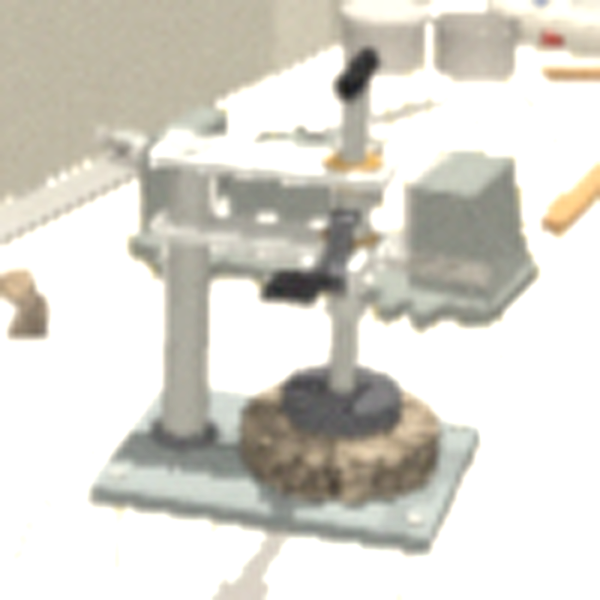

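```bash
cat >h.py <<'E'
import numpy as np,cv2
from rig import camera_model
def ray(n,p):
    c=camera_model(n);R=np.array(c["R"]);t=np.array(c["t"]);K=np.array(c["intrinsics"])
    return -R.T@t, R.T@np.linalg.inv(K)@np.array([p[0],p[1],1.])
def onz(n,p,z):
    o,d=ray(n,p); return o+d*(z-o[2])/d[2]
def proj(n,X):
    c=camera_model(n);q=np.array(c["intrinsics"])@(np.array(c["R"])@X+np.array(c["t"]));return q[:2]/q[2]
def tri(p,q):
    o,d=ray("top",p);O,D=ray("scene",q)
    s=np.linalg.lstsq(np.c_[d,-D],O-o,rcond=None)[0];a=o+s[0]*d;b=O+s[1]*D
    return (a+b)/2,np.linalg.norm(a-b)
E
python3 - <<'E'
from h import *
def blobs(n,x0,y0,x1,y1,th):
    g=cv2.imread(f"pics/{n}0.png").max(2)
    m=np.zeros_like(g);m[y0:y1,x0:x1]=(g[y0:y1,x0:x1]<th)*255
    N,l,s,c=cv2.connectedComponentsWithStats(m)
    for i in range(1,N):
        if s[i,4]>12: print(n,s[i],np.round(c[i],1),cv2.minAreaRect(np.argwhere(l==i)[:,::-1].astype(np.float32)))
for th in(45,60): blobs("top",300,180,390,225,th); blobs("scene",270,140,310,200,th)
H=onz("top",(368.6,195.8),.214);P=onz("top",(316.4,210.6),.150)
print(H,P,H-P,np.linalg.norm((H-P)[:2]))
print(onz("top",(285+362/5,140+293/5),.214),onz("top",(285+475/5,140+263/5),.214))
for c in [(140,155),(228,440),(450,372)]: print(onz("top",(285+c[0]/5,140+c[1]/5),.012))
print(tri((368.6,195.8),(235+357/6,140+73/6)),tri((316.4,210.6),(235+290/6,140+286/6)))
E
```

```text
top [309 180  47  39 621] [333.3 199.7] ((333.0284423828125, 203.0385284423828), (34.74163055419922, 46.55438995361328), 35.134193420410156)
top [357 191  23  11 129] [367.3 195.4] ((367.71533203125, 195.0889434814453), (6.084810256958008, 22.788209915161133), 72.6459732055664)
scene [292 149   6   7  23] [294.1 152. ] ((294.0735168457031, 152.0441131591797), (2.915475845336914, 7.202939987182617), 30.963754653930664)
scene [279 185  13   5  37] [284.8 187.1] ((285.0, 187.0), (12.0, 4.0), -0.0)
top [ 308  180   72   39 1030] [338.9 199. ] ((343.6195068359375, 199.2080078125), (69.9114761352539, 37.84931564331055), 3.814074993133545)
scene [291 148   7   9  33] [294.1 152. ] ((294.1153564453125, 152.07691955566406), (3.605551242828369, 8.875203132629395), 33.690067291259766)
scene [279 184  13   6  50] [284.6 186.9] ((284.9154357910156, 186.82310485839844), (4.589285373687744, 12.279438018798828), 82.87498474121094)
[ 0.55225326 -0.24977158  0.214     ] [ 0.52122827 -0.14498683  0.15      ] [ 0.03102499 -0.10478475  0.064     ] 0.10928126088574006
[ 0.54596886 -0.22506485  0.214     ] [ 0.55942968 -0.27496786  0.214     ]
[ 0.63532928 -0.15836919  0.012     ]
[ 0.47821145 -0.20532343  0.012     ]
[ 0.51598215 -0.32761986  0.012     ]
(array([ 0.55386981, -0.25035738,  0.20940678]), np.float64(0.003012951463523301)) (array([ 0.5230185 , -0.14490167,  0.14414856]), np.float64(0.003788715251933007))
```

Measured points:

| Point | Position (m) |
|---|---|
| Handle | (0.552, -0.250) |
| Pad | (0.521, -0.145) |

They are 109 mm apart, against 110 expected. The stand's yaw is about 16.5°, and the base edge and handle direction both agree. The triangulated heights of 209 and 144 mm are close to the given 212 and 150. The jaws need a turn of about +85.7°.

Request:
{"op": "drive_tool", "data": {"moves": [[9.4,0,0,4.7,0],[9.4,0,0,4.7,0],[9.4,3.5,2.6,0,8.5],[9.4,3.5,2.6,0,8.5],[9.4,3.5,2.6,0,8.5],[9.4,3.5,2.6,0,8.5],[9.4,3.5,2.6,0,8.5],[9.4,3.5,2.6,0,8.5],[9.4,3.5,2.6,0,8.5],[9.4,3.5,2.6,0,8.5],[9.4,3.5,2.6,0,8.5],[9.4,3.5,2.6,0,8.5],[9.4,0,0,0,0],[9.4,0,0,0,0]]}}

```text
clock: 1.5
ee_pos: [0.5459, -0.2534, 0.2984]
tcp_rot: [-0.0, 0.99, 0.138, -0.001]
force: [-0.1, -0.1, -0.4]
grip_width: 0.0938
```

Request:
{"op": "drive_tool", "data": {"moves": [[9.4,0.6,0.4,0,0.5],[9.4,0,0,-3,0],[9.4,0,0,-3,0],[9.4,0,0,-2.5,0],[9.4,0,0,-1.9,0],[9.4,0,0,0,0],[9.4,0,0,0,0]]}}

```text
clock: 2.2
ee_pos: [0.5511, -0.2508, 0.196]
tcp_rot: [0.0, 0.99, 0.141, 0.0]
force: [0.2, -0.1, 0.4]
grip_width: 0.0939
```

```bash
python3 - <<'E'
from rig import get_image
import cv2
a=cv2.cvtColor(get_image("scene"),cv2.COLOR_RGB2BGR);b=cv2.cvtColor(get_image("top"),cv2.COLOR_RGB2BGR)
f=lambda i:cv2.resize(i,(400,400),interpolation=cv2.INTER_CUBIC)
cv2.imwrite("pics/g1.png",cv2.hconcat([f(a[120:240,235:355]),f(b[140:260,285:405])]))
E
```

```text
(no output)
```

View pics/g1.png

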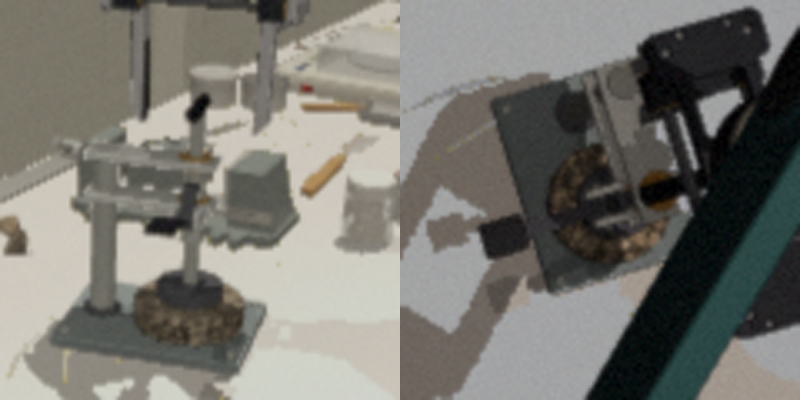

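The open fingers straddle the handle bar: in the scene crop the bar is at (198,106) and the fingertips are at (140,118) and (262,130). Closing now.

Request:
{"op": "drive_tool", "data": {"moves": [[1.0,0,0,0,0],[1.0,0,0,0,0],[1.0,0,0,0,0],[1.0,0,0,0,0],[1.0,0,0,0,0],[1.0,0,0,0,0],[1.0,0,0,0,0],[1.0,0,0,0,0],[1.0,0,0,0,0],[1.0,0,0,0,0]], "squeeze": 30}}

```text
clock: 3.3
ee_pos: [0.5517, -0.25, 0.1955]
tcp_rot: [-0.0, 0.99, 0.142, 0.0]
force: [-0.5, 0.3, 0.4]
grip_width: 0.0175
```

Request:
{"op": "drive_tool", "data": {"moves": [[1.0,0,0,0,0],[1.0,0,0,0,0],[1.0,0,0,0,0],[1.0,0,0,0,0]]}}

```text
clock: 3.7
ee_pos: [0.5523, -0.2498, 0.1955]
tcp_rot: [-0.0, 0.99, 0.142, 0.001]
force: [2.5, 0.9, -1.1]
grip_width: 0.0136
```

Gripped at 13.6 mm, so the jaws are on the 14 mm bar. Lifting about 61 mm.

Request:
{"op": "drive_tool", "data": {"moves": [[1.0,0,0,0.6,0],[1.0,0,0,0.6,0],[1.0,0,0,0.6,0],[1.0,0,0,0.6,0],[1.0,0,0,0.6,0],[1.0,0,0,0.6,0],[1.0,0,0,0.6,0],[1.0,0,0,0.6,0],[1.0,0,0,0.6,0],[1.0,0,0,0.5,0],[1.0,0,0,0.3,0],[1.0,0,0,0,0],[1.0,0,0,0,0],[1.0,0,0,0,0]]}}

```text
clock: 5.1
ee_pos: [0.5523, -0.2498, 0.2564]
tcp_rot: [-0.0, 0.99, 0.142, 0.0]
force: [5.7, 0.4, -4.9]
grip_width: 0.0135
```

```bash
python3 - <<'E'
from rig import get_image
import cv2
a=cv2.cvtColor(get_image("scene"),cv2.COLOR_RGB2BGR)
cv2.imwrite("pics/g2.png",cv2.resize(a[110:240,235:365],(600,600),interpolation=cv2.INTER_CUBIC))
E
```

```text
(no output)
```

View pics/g2.png

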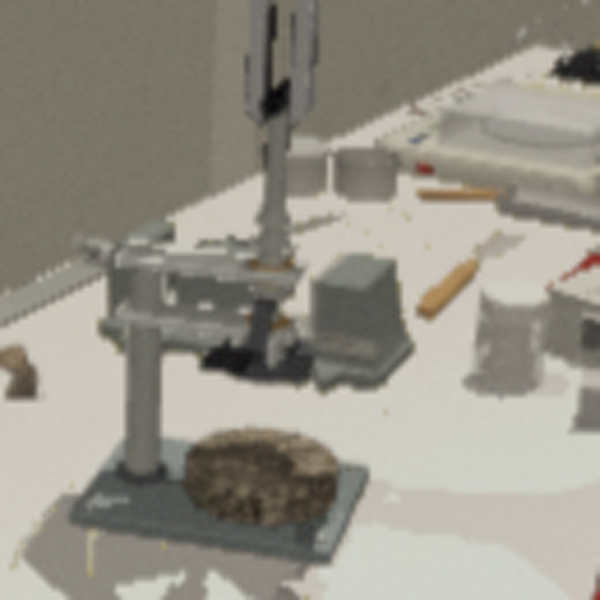

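The rammer is up: its foot is clear of the slice at about (275,360), and the handle is in the jaws at (275,97). Opening now.

Request:
{"op": "drive_tool", "data": {"moves": [[6,0,0,0,0],[6,0,0,0,0],[6,0,0,0,0],[6,0,0,0,0],[6,0,0,0,0],[6,0,0,0,0],[6,0,0,0,0],[6,0,0,0,0],[6,0,0,0,0],[6,0,0,0,0]]}}

```text
clock: 6.15
ee_pos: [0.5517, -0.25, 0.2575]
tcp_rot: [-0.0, 0.99, 0.142, 0.0]
force: [-0.5, 0.6, 1.2]
grip_width: 0.0599
```

```bash
python3 - <<'E'
from rig import get_image
import cv2
a=cv2.cvtColor(get_image("scene"),cv2.COLOR_RGB2BGR)
cv2.imwrite("pics/g3.png",cv2.resize(a[110:240,235:365],(600,600),interpolation=cv2.INTER_CUBIC))
E
```

```text
(no output)
```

View pics/g3.png

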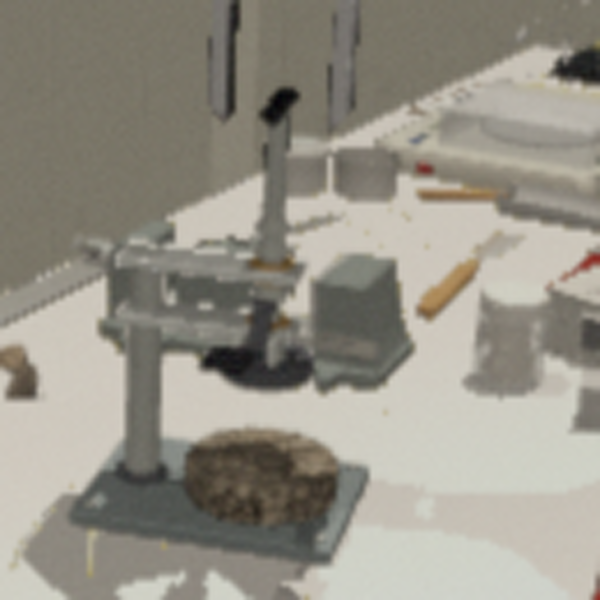

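The released rammer hangs with its handle at (280,103), slightly lower than when gripped, so it settled onto the tooth. Next I go up, move over the pad and close the fingers.

Request:
{"op": "drive_tool", "data": {"moves": [[6,0,0,3,0],[6,0,0,3,0],[6,0,0,0,0],[0,-1,3.5,0,0],[0,-1,3.5,0,0],[0,-1,3.5,0,0],[0,0,0,0,0],[0,0,0,0,0],[0,0,0,0,0],[0,0,0,0,0],[0,0,0,0,0],[0,0,0,0,0],[0,0,0,0,0]]}}

```text
clock: 7.5
ee_pos: [0.5218, -0.1455, 0.3173]
tcp_rot: [-0.0, 0.99, 0.142, -0.0]
force: [-0.1, -0.1, 0.3]
grip_width: 0.0006
```

Descending to about 10 mm above the pad (z 0.160), then looking.

Request:
{"op": "drive_tool", "data": {"moves": [[0,0,0,-4,0],[0,0,0,-4,0],[0,0,0,-4,0],[0,0,0,-3,0],[0,0,0,-0.7,0],[0,0,0,0,0],[0,0,0,0,0]]}}

```text
clock: 8.2
ee_pos: [0.5228, -0.1455, 0.1627]
tcp_rot: [0.001, 0.99, 0.142, 0.002]
force: [-0.4, 0.2, 0.4]
grip_width: 0.0006
```

```bash
python3 - <<'E'
from rig import get_image
import cv2
a=cv2.cvtColor(get_image("scene"),cv2.COLOR_RGB2BGR);b=cv2.cvtColor(get_image("top"),cv2.COLOR_RGB2BGR)
f=lambda i:cv2.resize(i,(400,400),interpolation=cv2.INTER_CUBIC)
cv2.imwrite("pics/g4.png",cv2.hconcat([f(a[120:240,235:355]),f(b[140:260,285:405])]))
E
```

```text
(no output)
```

View pics/g4.png

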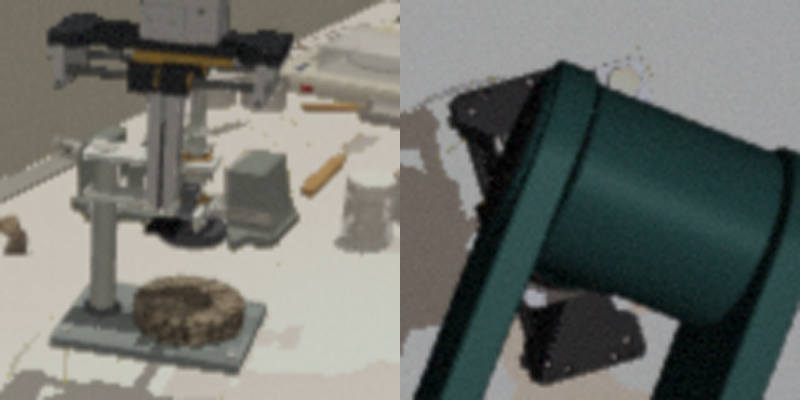

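The fingertip is just over the pad at (165,213) in the scene crop, and the rammer foot is still up. Pressing to about 20 mm down and holding.

Request:
{"op": "drive_tool", "data": {"moves": [[0,0,0,-0.8,0],[0,0,0,-0.8,0],[0,0,0,-0.8,0],[0,0,0,-0.9,0],[0,0,0,0,0],[0,0,0,0,0],[0,0,0,0,0],[0,0,0,0,0],[0,0,0,0,0],[0,0,0,0,0],[0,0,0,0,0],[0,0,0,0,0]]}}

```text
clock: 9.5
ee_pos: [0.5216, -0.145, 0.1275]
tcp_rot: [-0.0, 0.99, 0.142, -0.0]
force: [-0.3, 2.2, 2.6]
grip_width: 0.0007
```

```bash
python3 - <<'E'
from rig import get_image
import cv2
a=cv2.cvtColor(get_image("scene"),cv2.COLOR_RGB2BGR)
cv2.imwrite("pics/g5.png",cv2.resize(a[110:240,235:365],(600,600),interpolation=cv2.INTER_CUBIC))
E
```

```text
(no output)
```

View pics/g5.png

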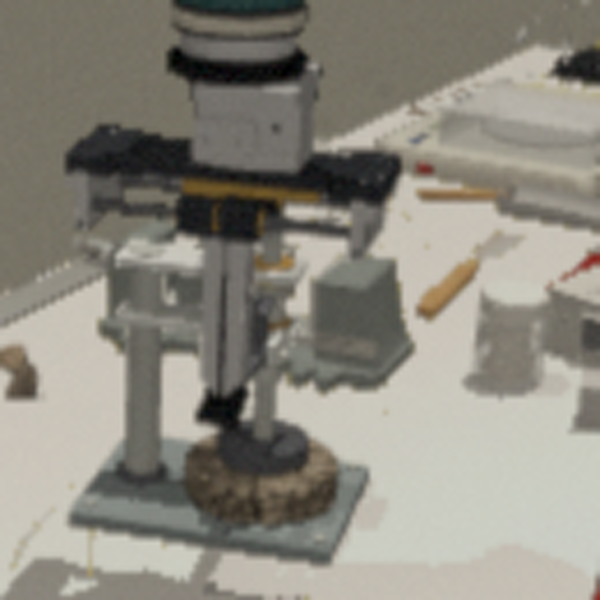

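The foot has dropped onto the slice at about (265,447), and the pad force is 2.6 N. Retreating straight up, then looking.

Request:
{"op": "drive_tool", "data": {"moves": [[0,0,0,2,0],[0,0,0,4,0],[0,0,0,4,0],[0,0,0,4,0],[0,0,0,4,0],[0,-4,0,0,0],[0,-4,0,0,0],[0,0,0,0,0],[0,0,0,0,0],[0,0,0,0,0],[0,0,0,0,0]]}}

```text
clock: 10.65
ee_pos: [0.4425, -0.1453, 0.3069]
tcp_rot: [-0.0, 0.99, 0.142, -0.0]
force: [-0.2, 0.1, 0.0]
grip_width: 0.0005
```

```bash
python3 - <<'E'
from rig import get_image
import cv2
a=cv2.cvtColor(get_image("scene"),cv2.COLOR_RGB2BGR);cv2.imwrite("pics/s6.png",a)
o=cv2.imread("pics/scene0.png")
f=lambda i:cv2.resize(i[140:290,150:330],(400,333),interpolation=cv2.INTER_CUBIC)
cv2.imwrite("pics/g6.png",cv2.hconcat([f(o),f(a)]))
E
```

```text
(no output)
```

View pics/g6.png

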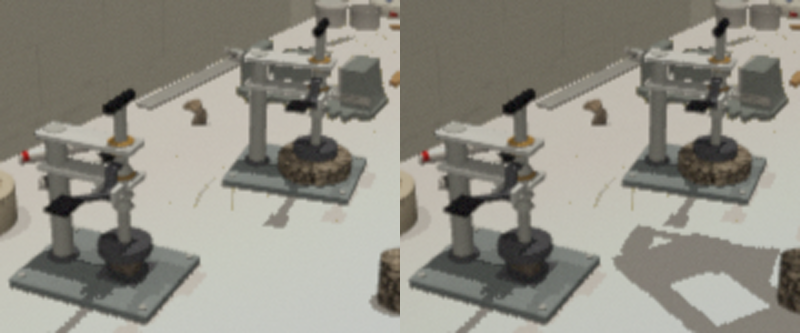

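The before and after views match. The slice stand's handle, at (320,27) before and (720,27) in the right half, is back down. Its pad is at rest at (300,105) before and (700,105) after, and the stone's stand is unchanged.

```bash
python3 -c "
from rig import workorder
print(workorder.sign_off())"
```

```text
the job is handed in; nothing more can be done
None
```

I made one drop test on the slice's stand and handed the job in at about 10.7 s of the 42 s allowed; the sign-off reports no verdict.

- **Lift:** I gripped the T-handle, raised it 61 mm and let go. The picture showed the rammer hanging, settled slightly below where I released it. I read the highest tooth from the lift height and that picture, because the joint value itself can't be read.
- **Drop:** I pressed the pawl's pad about 22 mm down and held it for about 0.8 s. The rammer's foot was then on the slice, with about 2.6 N on the pad.
- **Last checks:** After I backed off, the scene picture matched the one from the start, with the rammer down, the pawl back at rest and the stone's stand unchanged. The force on the tool read about zero.
- **Disagreements:** Only small ones. Triangulated heights came out 3 to 6 mm below the given ones, and the handle-to-pad distance was 109 mm against 110 mm.

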